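Shut the red air line in the bench's air box

TASK

The red air line is out of use. Slide the cover of the grey air box fully open, away from the side with the two brass outlets, push the red valve handle a quarter turn clockwise until it is fully shut, then slide the cover fully closed again to keep out the dust. Use only closed fingertips and push gently; grasp and lift nothing, leave the blue handle as it is and do not disturb the things lying around.

Things in the scene. Friction and masses are not known exactly. Their poses are not given: they have to be found in the camera images.
- air_box: grey steel air box fixed on the bench, 210 (x) x 232 (y) mm, side rails' top at z 80 mm. Origin: centre of its underside, on the bench; -x its front (two outlets), y to its left. Numbers below are in this frame. Front half: valve well, clear x -102 to 4, y -100 to 100 mm, under the cover. Rear half: deck the cover slides over. Behind: gauge, x 102 to 156, y -77 to -16, to z 134
- cover (a joint): sliding cover, aluminium plate 107 (x) x 210 (y) x 3 mm, top face at z 75 mm, held in side guides; 0 = closed over the valve well, 0.106 m = fully back (+x of the box) over the deck. About 2.5 N moves it; it stays where it is left; hard stops at both ends. Starts between 0 and 0.012
- cover_lip (a point): middle of the upright push lip near the cover's front edge, at box x -85, y 0, z 85.5 mm when cover = 0; moves with the cover. The lip is 88 mm long along y, stands on the cover up to z 96 mm and is 4 mm thick, with a 7 mm thick black edging on its upper 9 mm. Push its front side to open, its rear side to close
- valve_red: ball valve of the red line, in one of two places in the well (box x -27, y -38 or +42 mm; the blue one is in the other). Origin: on the handle's vertical turning axis, 5 mm above the bench; axes parallel to the box's. Brass outlet with a red ring through the box's front wall, to box x -132 mm. Valve and pipes in the well stay below z 46 mm within 15 mm of the axis, below z 39 mm elsewhere
- red_handle (a joint): red handle: 0 = open, it points to the box's front (-x); 1.571 = fully shut at its stop, turned clockwise seen from above, it points to the box's left (+y). Friction about 0.10 N m; it stays where it is left. Starts between 0 and 0.2
- red_handle_mid (a point): point on the red handle 34 mm from its turning axis, in the middle of its thickness, 50 mm above the bench. The red sleeve is 14 mm wide, 16 mm high (z 42 to 58 mm) and reaches from 14 to 48 mm from the axis
- valve_blue: the same valve with a blue sleeve and ring, of the line that stays in use; origin as for the red one
- blue_handle (a joint): blue handle, values as for the red one; starts between 0 and 0.1 and is to be left alone
- blue_handle_mid (a point): point on the blue handle 34 mm from its turning axis, as for the red one
- pliers_at (a point): red pliers, 63 x 201 x 14 mm, lying left of the box; bystander
- scale_block_4_at (a point): thin dark wooden scale, 36 x 120 x 10 mm, lying before the box; bystander
- jar_pins_at (a point): glass jar of pins with a yellow lid, 60 mm across, 75 mm high, left of the box; bystander
- oil_bottle_at (a point): blue oil bottle, 45 mm across, 120 mm high, left of the box; bystander
- caliper_at (a point): steel caliper, 68 x 230 x 10 mm, lying in front on the left; bystander

How it is judged:
By the outcome, as a careful person would: the job done as asked, in the order asked, and still so for the second after the job is handed in, with the robot touching nothing.
It also fails if it takes over 61 s, if anything falls off the work surface, if the arm or the gripper's body presses on something with over 40 N, if the wrist force passes 120 N, or if a joint passes its speed limit or range.

ROBOT

A 7-joint arm with a two-finger parallel gripper is mounted at the origin on a cart in front of the work surface, level with it; the furniture and walls round the work are solid. World frame = base frame: x ahead of the robot, y to its left, z up, the work surface at z = 0. Lengths are in m, angles in rad, forces in N, time in s.
With the tool pointing down it reaches from about 0.4 to 0.85 m from the base axis. Payload 4.5 kg.
Tool frame: the origin (TCP) lies midway between the tips of the shut fingers; the grasp point (between the pads) lies 19 mm behind it; z points along the fingers, y is the line along which they close (so a half turn about z gives the same grasp; the last joint's range is limited). The gripper opens to 88 mm and grips with 3 to 60 N. Pads are 18 mm wide; open, the fingers measure 123 mm over their backs; the gripper's body (75 mm by 187 mm) begins 45 mm behind the grasp point.
Start: joints at [-1.296, 0.689, -0.195, 1.565, 0.157, 0.902, -0.215], TCP at [0.149, 0.607, 0.239] pointing down, gripper open.
Joint ranges: [-3.01, 3.01], [-0.46, 2.08], [-1.47, 1.51], [0.13, 2.56], [-1, 4.14], [0.04, 2.09], [-2.66, 2.66]. Speed limits (rad/s): [2.57, 2.57, 3.14, 3.14, 3.14, 3.14, 3.14].

INTERFACE

Orientations are given as a unit quaternion [x, y, z, w].
In Python, from plant import r gives the robot as it stands. The module is installed in compiled form; this text tells all that it offers.
- The arm moves only by the tool step_arm, never from a script. Its argument "series" is a list of rows, each a list of 7 numbers: the shift along the world's x, y, z in mm, then the turn, a rotation vector about the world's x, y, z in rad, then the closure, from 0 (fully open) to 1 (shut). A call has 1 to 20 rows; each row shifts and turns the commanded pose from where the row before left it; what a row does not reach is not made up. A row lasts 1/10 s, in which the tool goes at most 50 mm and 8.59 degrees, less where a joint would pass 70% of its speed; a pose out of reach is approached as far as the arm can. A call is refused whole if a number of a shift passes 50 or a number of a turn 0.15, either way. A call with a gripper value outside its range is refused whole. The fingers move at their own pace and stop on an object; "force" is the grip in N (left out, the last holds). Time passes only in rows, so rows that do not move let the fingers close. It gives the time, the measured TCP pose, the force, the opening and the grip force at its end, in the units of the state.
- r.get_state(): the state, without advancing time (a new reading comes with each control period).
- r.snapshot(name): name is "scene" or "top" or "wrist"; returns (picture, depth): 384x512x3 uint8, blue, green, red; 384x512 float32, m along the optical axis (not along the pixel's ray), 0 where there is no reading.
- r.get_calibration(name): a dict with "intrinsics" (3x3 intrinsics, pixels), "dist_coeffs" ([k1, k2, p1, p2, k3] as OpenCV has them; the pictures are not rectified), "pose" (4x4, takes a point from camera to world coordinates). Camera axes: x right, y up, looking along -z (the intrinsics and any distortion apply to the point x, -y, -z); pixel columns grow to the right and rows downward; lengths in m; the calibration is good to about 2 mm. A picture is of the moment at which its call begins: read the wrist's pose just before it. get_calibration takes no time and is no camera call; for the wrist camera it gives the pose at the moment of the call.
- r.finish_job(): hands the job in; it is judged then, once.
The state is a dict: "clock": time; "q": joint angles; "qd": joint speeds; "joint_torque": joint torques, N m; "tool_pos": TCP position; "eef_rot": TCP orientation; "contact_force": force on the tool from outside, world axes, zero at the start; "moment": the same for the moment, N m; "opening": opening from 0.0 (shut) to 1.0 (fully open); "finger_force": force on a finger pad.
Only numpy, scipy, OpenCV 4.12 (cv2) and the standard library are available. Lean on these libraries where they do the work, as an engineer would, in place of code of your own. Each camera call takes 0.05 s, during which the arm holds its last target. There are 200 camera calls.

## Working session

There is one attempt and no reset: what is moved stays moved. The work goes in short steps, Python scripts to look and compute and a tool call to move; the robot and the scene stay as the last step left them, time stands still between calls to the robot, and variables do not carry over. Pictures are saved under pics/ and viewed, at most 10 in all, crops included, and the job is handed in when it is done.

Besides the shell and the picture viewer there is one more tool, called after "Call:" by a JSON object that holds its "name" and its "arguments", one argument or row to a line. step_arm: Moves the arm, as the interface text tells. Its arguments: {"type":"object","properties":{"series":{"type":"array"},"force":{"type":"number"}},"required":["series"]}

```bash
mkdir -p pics; cat > h.py <<'E'
import numpy as np, cv2
from plant import r
def shot(n,f):
    T=r.get_calibration(n); im,d=r.snapshot(n); cv2.imwrite('pics/%s.png'%f,im); np.savez('pics/%s.npz'%f,im=im,d=d,K=np.array(T['intrinsics']),D=np.array(T['dist_coeffs']),P=np.array(T['pose'])); return im,d
def cloud(f):
    z=np.load('pics/%s.npz'%f); d=z['d']; h,w=d.shape
    u,v=np.meshgrid(np.arange(w),np.arange(h))
    p=cv2.undistortPoints(np.stack([u,v],-1).reshape(-1,1,2).astype(np.float64),z['K'],z['D']).reshape(h,w,2)
    c=np.stack([p[...,0]*d,-p[...,1]*d,-d,np.ones_like(d)],-1)
    W=(c@z['P'].T)[...,:3]; W[d==0]=np.nan
    return z['im'],W
E
python3 - <<'E'
from h import *
a,_=shot('top','top1'); b,_=shot('scene','scene1')
s=r.get_state(); print({k:np.round(s[k],3) for k in ('clock','tool_pos','eef_rot','contact_force','opening')})
E
```

```text
{'clock': np.float64(0.1), 'tool_pos': array([0.149, 0.606, 0.238]), 'eef_rot': array([ 0.12 ,  0.993, -0.001, -0.   ]), 'contact_force': array([-0.751,  0.821, -0.378]), 'opening': np.float64(1.001)}
```

View pics/top1.png

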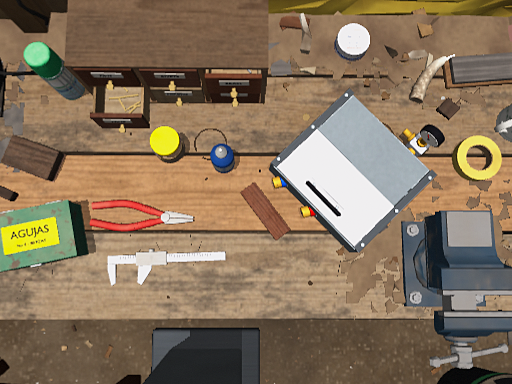

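View pics/scene1.png

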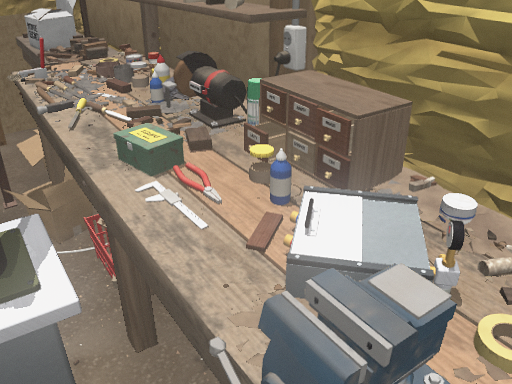

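The top view shows the box around (355,170), turned about 45°. Its outlets are on the lower left, blue ring at (279,183) and red at (307,211), and the dark lip runs from (308,184) to (339,213). Next I'll measure the box pose from depth.

```bash
python3 - <<'E'
from h import *
im,W=cloud('top1')
for n,(u,v) in dict(blue=(279,183),red=(307,211),lip0=(308,184),lip1=(339,213),mid=(355,170),tl=(349,94),rt=(436,175),bt=(355,249),lf=(272,160),bottle=(222,155),jar=(165,142),wood=(265,210),gauge=(415,143),vise=(415,235),vtop=(470,240)).items(): print(n,np.round(W[v,u],3))
m=(W[...,2]>.066)&(W[...,2]<.1); m[:,:262]=0; m[:,442:]=0;m[:85]=0;m[255:]=0
n,l,st,c=cv2.connectedComponentsWithStats(m.astype(np.uint8)); k=l[170,355]; P=W[l==k]
print(st[k],np.percentile(P[:,2],[5,50,95]))
R=cv2.minAreaRect((P[:,:2]*1000).astype(np.float32)); print(R,cv2.boxPoints(R))
dk=(l==k)&(im.max(-1)<60); Q=W[dk]; print(dk.sum(),Q.mean(0),np.percentile(Q[:,2],[5,50,95])); print(cv2.minAreaRect((Q[:,:2]*1000).astype(np.float32)))
E
```

```text
blue [ 0.554 -0.199  0.039]
red [ 0.5   -0.252  0.039]
lip0 [ 0.544 -0.247  0.097]
lip1 [ 0.49  -0.302  0.101]
mid [ 0.573 -0.338  0.078]
tl [ 0.719 -0.33   0.083]
rt [ 0.578 -0.523  0.001]
bt [ 0.427 -0.335  0.075]
lf [ 0.591 -0.183  0.08 ]
bottle [ 0.594 -0.091  0.108]
jar [0.626 0.018 0.075]
wood [ 0.504 -0.172  0.013]
gauge [ 0.629 -0.459  0.064]
vise [ 0.455 -0.467  0.022]
vtop [ 0.442 -0.522  0.131]
[  271    88   166   165 13523] [0.06939698 0.07442884 0.0824471 ]
((576.9229736328125, -335.5013122558594), (233.51910400390625, 211.94509887695312), 43.65176773071289) [[ 419.29172 -339.42108]
 [ 565.5918  -492.77362]
 [ 734.5542  -331.58154]
 [ 588.25415 -178.229  ]]
189 [ 0.51925273 -0.28562204  0.09286801] [0.07968807 0.09593931 0.09886786]
((572.7081298828125, -332.89337158203125), (223.4835968017578, 199.6611328125), 43.932350158691406)
```

Call:
{"name": "step_arm", "arguments": {
  "series": [
    [40, -30, 0, 0, 0, -0.03, 1],
    [40, -30, 0, 0, 0, -0.03, 1],
    [40, -30, 0, 0, 0, -0.03, 1],
    [40, -30, 0, 0, 0, -0.03, 1],
    [40, -30, 0, 0, 0, -0.03, 1],
    [40, -30, 0, 0, 0, -0.03, 1],
    [40, -30, 0, 0, 0, -0.03, 1],
    [40, -30, 0, 0, 0, -0.03, 1]
  ]
}}

```text
clock: 0.9
tool_pos: [0.4703, 0.3654, 0.2385]
eef_rot: [0.239, 0.971, -0.0, -0.0]
contact_force: [0.7, 0.9, -0.0]
opening: 0.293
finger_force: 0.0
```

```bash
python3 - <<'E'
from h import *
s=r.get_state(); print(np.round(s['q'],3),s['tool_pos'],s['eef_rot'])
im,W=cloud('top1')
B=(W[...,:2]-[.5769,-.3355]); a=np.radians(-46.35); bx=B@[np.cos(a),np.sin(a)]; by=B@[-np.sin(a),np.cos(a)]
m=(W[...,2]>.1)&(np.hypot(bx,by)<.33)
for lo in np.arange(-.3,.3,.05):
    k=m&(bx>=lo)&(bx<lo+.05)
    if k.any(): print(round(lo,2),'y-',np.round(by[k&(by<0)].max(initial=-9),3),'y+',np.round(by[k&(by>0)].min(initial=9),3),W[k][:,2].max())
E
```

```text
[-0.639  0.649 -0.17   1.659  0.137  0.847  0.222] [0.4702598  0.36538097 0.23847006] [ 2.38631348e-01  9.71110181e-01 -2.06051677e-04 -2.33359714e-04]
-0.2 y- -9.0 y+ 0.178 0.12466953959770921
-0.15 y- -0.284 y+ 0.284 0.1937242619113807
-0.1 y- -0.01 y+ 0.004 0.19473351987614718
-0.05 y- -0.202 y+ 0.22 0.1947051656804376
-0.0 y- -0.156 y+ 0.24 0.1942991209559909
0.05 y- -0.162 y+ 0.294 0.19344830293107296
0.1 y- -0.033 y+ 9.0 0.13834428248603237
```

Call:
{"name": "step_arm", "arguments": {
  "series": [
    [1.5, -43.5, 0, 0, 0, -0.0235, 1],
    [1.5, -43.5, 0, 0, 0, -0.0235, 1],
    [1.5, -43.5, 0, 0, 0, -0.0235, 1],
    [1.5, -43.5, 0, 0, 0, -0.0235, 1],
    [1.5, -43.5, 0, 0, 0, -0.0235, 1],
    [1.5, -43.5, 0, 0, 0, -0.0235, 1],
    [1.5, -43.5, 0, 0, 0, -0.0235, 1],
    [1.5, -43.5, 0, 0, 0, -0.0235, 1],
    [1.5, -43.5, 0, 0, 0, -0.0235, 1],
    [1.5, -43.5, 0, 0, 0, -0.0235, 1],
    [1.5, -43.5, 0, 0, 0, -0.0235, 1],
    [1.5, -43.5, 0, 0, 0, -0.0235, 1],
    [1.5, -43.5, 0, 0, 0, -0.0235, 1],
    [1.5, -43.5, 0, 0, 0, -0.0235, 1],
    [0, 0, 0, 0, 0, 0, 1],
    [0, 0, 0, 0, 0, 0, 1]
  ]
}}

```text
clock: 2.5
tool_pos: [0.4894, -0.2428, 0.2382]
eef_rot: [0.395, 0.919, 0.0, -0.001]
contact_force: [-0.1, 0.4, 0.4]
opening: 0.003
finger_force: 0.0
```

```bash
python3 - <<'E'
from h import *
s=r.get_state(); print(np.round(s['q'],3),s['tool_pos'],s['eef_rot'],s['opening'],s['contact_force'])
shot('wrist','w1')
im,W=cloud('w1')
cv2.imwrite('pics/w1b.png',im)
a=np.radians(-46.35);B=(W[...,:2]-[.5769,-.3355]);bx=B@[np.cos(a),np.sin(a)]; by=B@[-np.sin(a),np.cos(a)]
k=(W[...,2]>.088)&(W[...,2]<.105)&(abs(bx)<.1)&(abs(by)<.08)
print(k.sum()); 
if k.any(): print(cv2.minAreaRect((np.stack([bx[k],by[k]],-1)*1000).astype(np.float32)),np.percentile(W[k][:,2],[5,50,95]))
E
```

```text
[ 0.467  0.585 -0.147  1.806  0.117  0.76   1.017] [ 0.48942461 -0.24276232  0.23823683] [ 3.95014838e-01  9.18674596e-01  8.07978504e-05 -5.07942332e-04] 0.0027147783233783585 [-0.14767137  0.42720649  0.37090618]
750
((-88.07007598876953, -0.6500587463378906), (86.9677505493164, 6.691518783569336), 89.74748229980469) [0.09114012 0.09491798 0.09637678]
```

View pics/w1.png

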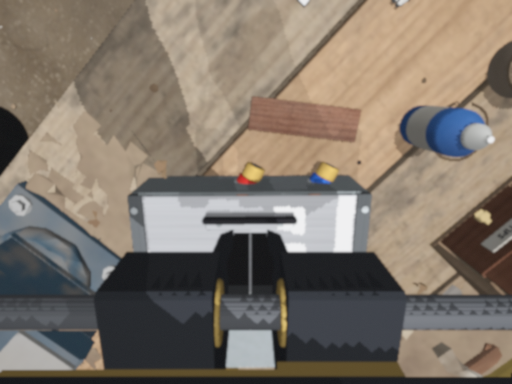

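The wrist view shows the lip centred at (250,219), red outlet at (252,175) and blue at (323,173). The closed fingers are in front of the lip and square to it, so I'll descend and push.

Call:
{"name": "step_arm", "arguments": {
  "series": [
    [0, 0, -30, 0, 0, 0, 1],
    [0, 0, -30, 0, 0, 0, 1],
    [0, 0, -30, 0, 0, 0, 1],
    [0, 0, -30, 0, 0, 0, 1],
    [0, 0, -20, 0, 0, 0, 1],
    [0, 0, -12, 0, 0, 0, 1],
    [5.5, -5.8, 0, 0, 0, 0, 1],
    [5.5, -5.8, 0, 0, 0, 0, 1],
    [5.5, -5.8, 0, 0, 0, 0, 1],
    [4.1, -4.3, 0, 0, 0, 0, 1],
    [4.1, -4.3, 0, 0, 0, 0, 1],
    [4.1, -4.3, 0, 0, 0, 0, 1]
  ]
}}

```text
clock: 3.75
tool_pos: [0.5188, -0.2721, 0.0871]
eef_rot: [0.394, 0.919, 0.0, -0.0]
contact_force: [-1.2, 2.5, 2.0]
opening: 0.005
finger_force: 1.4
```

Call:
{"name": "step_arm", "arguments": {
  "series": [
    [5.5, -5.8, 0, 0, 0, 0, 1],
    [5.5, -5.8, 0, 0, 0, 0, 1],
    [5.5, -5.8, 0, 0, 0, 0, 1],
    [5.5, -5.8, 0, 0, 0, 0, 1],
    [5.5, -5.8, 0, 0, 0, 0, 1],
    [5.5, -5.8, 0, 0, 0, 0, 1],
    [5.5, -5.8, 0, 0, 0, 0, 1],
    [5.5, -5.8, 0, 0, 0, 0, 1],
    [5.5, -5.8, 0, 0, 0, 0, 1],
    [4.1, -4.3, 0, 0, 0, 0, 1]
  ]
}}

```text
clock: 4.75
tool_pos: [0.573, -0.3292, 0.0866]
eef_rot: [0.394, 0.919, 0.0, 0.0]
contact_force: [-0.7, 3.2, 1.1]
opening: 0.003
finger_force: 1.4
```

Call:
{"name": "step_arm", "arguments": {
  "series": [
    [2.1, -2.2, 0, 0, 0, 0, 1],
    [2.1, -2.2, 0, 0, 0, 0, 1],
    [2.1, -2.2, 0, 0, 0, 0, 1],
    [0, 0, 0, 0, 0, 0, 1]
  ]
}}

```text
clock: 5.15
tool_pos: [0.5789, -0.3359, 0.0866]
eef_rot: [0.394, 0.919, -0.0, 0.0]
contact_force: [-0.3, 0.9, -0.4]
opening: 0.006
finger_force: 0.6
```

Call:
{"name": "step_arm", "arguments": {
  "series": [
    [1.4, -1.5, 0, 0, 0, 0, 1],
    [1.4, -1.5, 0, 0, 0, 0, 1],
    [1.4, -1.5, 0, 0, 0, 0, 1]
  ]
}}

```text
clock: 5.45
tool_pos: [0.5816, -0.3389, 0.0866]
eef_rot: [0.394, 0.919, 0.0, -0.002]
contact_force: [-7.1, 5.8, 6.1]
opening: 0.006
finger_force: 4.7
```

Call:
{"name": "step_arm", "arguments": {
  "series": [
    [0.7, -0.7, 0, 0, 0, 0, 1],
    [0, 0, 0, 0, 0, 0, 1]
  ]
}}

```text
clock: 5.65
tool_pos: [0.5815, -0.3389, 0.0866]
eef_rot: [0.394, 0.919, 0.001, -0.003]
contact_force: [-5.7, 6.5, 4.4]
opening: 0.003
finger_force: 4.2
```

Call:
{"name": "step_arm", "arguments": {
  "series": [
    [-6, 6.3, 0, 0, 0, 0, 1],
    [-6, 6.3, 0, 0, 0, 0, 1],
    [-6, 6.3, 30, 0, 0, 0, 1],
    [-20, 21, 40, 0, 0, 0, 1],
    [-30, 31, 40, 0, 0, 0, 1],
    [-30, 31, 40, 0, 0, 0, 1],
    [-30, 31, 0, 0, 0, 0, 1],
    [0, 0, 0, 0, 0, 0, 1],
    [0, 0, 0, 0, 0, 0, 1],
    [0, 0, 0, 0, 0, 0, 1]
  ]
}}

```text
clock: 6.65
tool_pos: [0.4658, -0.2183, 0.2249]
eef_rot: [0.394, 0.919, -0.0, 0.001]
contact_force: [0.1, -0.4, -0.0]
opening: 0.005
finger_force: 0.0
```

```bash
python3 - <<'E'
from h import *
im,_=shot('top','top2'); im2,_=shot('wrist','w2')
c=cv2.resize(im[80:260,240:450],None,fx=2,fy=2,interpolation=cv2.INTER_CUBIC)
o=np.zeros((384,420,3),np.uint8); o[:360]=c
cv2.imwrite('pics/v2.png',o); cv2.imwrite('pics/v3.png',im2)
E
```

```text
(no output)
```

View pics/v3.png

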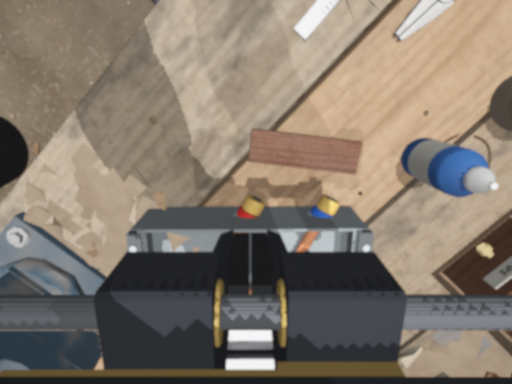

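View pics/v2.png

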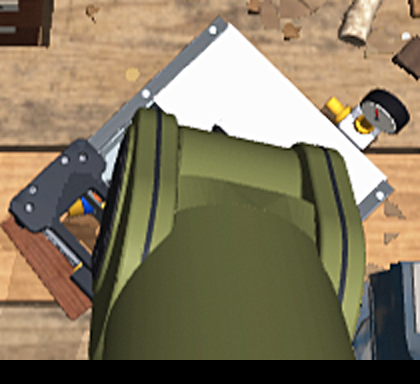

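The cover is back against its stop. The arm hides the well in the top view, and the fingers hide it in the wrist view. I'll move back over the deck so the wrist camera can see in.

Call:
{"name": "step_arm", "arguments": {
  "series": [
    [25, -25, 30, 0, 0, 0, 1],
    [25, -25, 30, 0, 0, 0, 1],
    [25, -25, 20, 0, 0, 0, 1],
    [25, -27, 0, 0, 0, 0, 1],
    [25, -27, 0, 0, 0, 0, 1],
    [0, 0, 0, 0, 0, 0, 1],
    [0, 0, 0, 0, 0, 0, 1],
    [0, 0, 0, 0, 0, 0, 1]
  ]
}}

```text
clock: 7.55
tool_pos: [0.5892, -0.3453, 0.3042]
eef_rot: [0.394, 0.919, 0.0, -0.001]
contact_force: [-0.7, 0.9, -0.5]
opening: 0.006
finger_force: 0.0
```

```bash
python3 - <<'E'
from h import *
im2,_=shot('wrist','w3')
s=r.get_state(); print(s['tool_pos'])
im,W=cloud('w3'); a=np.radians(-46.35);B=(W[...,:2]-[.5769,-.3355]);bx=B@[np.cos(a),np.sin(a)]; by=B@[-np.sin(a),np.cos(a)]
g=np.abs(bx)<.2
h=cv2.cvtColor(im,cv2.COLOR_BGR2HSV)
for n,m in dict(red=((h[...,0]<6)|(h[...,0]>174)),blue=(h[...,0]>100)&(h[...,0]<125)).items():
    m=m&(h[...,1]>150)&(h[...,2]>60)&(abs(bx)<.15)&(abs(by)<.12)&(W[...,2]>.04)&(W[...,2]<.07)
    v,u=np.nonzero(m); print(n,m.sum())
    if m.sum()>20: print(u.min(),u.max(),v.min(),v.max(),cv2.minAreaRect((np.stack([bx[m],by[m]],-1)*1000).astype(np.float32)),np.percentile(W[m][:,2],[5,50,95]))
E
```

```text
[ 0.58924564 -0.34507601  0.30459623]
red 292
218 236 78 105 ((-57.551971435546875, -23.948923110961914), (12.184033393859863, 30.884721755981445), 61.77526092529297) [0.05393309 0.05644151 0.05828149]
blue 272
289 308 80 105 ((-57.155113220214844, 55.71257781982422), (11.673410415649414, 30.16634750366211), 61.33565902709961) [0.05491881 0.05658072 0.05802759]
```

View pics/w3.png

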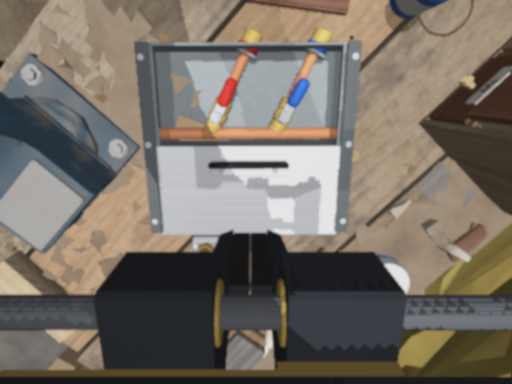

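The wrist view shows the open well. The red sleeve runs (213,125)-(245,60) and the blue one (278,125)-(310,60). Both lie about 28° off the box axis, along their skewed pipes, and the valve axes fit the stated places. I'll work in the pipe frame and turn the tool -0.49 rad to match.

Call:
{"name": "step_arm", "arguments": {
  "series": [
    [-13, 3.7, 0, 0, 0, -0.061, 1],
    [-13, 3.7, 0, 0, 0, -0.061, 1],
    [-13, 3.7, 0, 0, 0, -0.061, 1],
    [-13, 3.7, 0, 0, 0, -0.061, 1],
    [-13, 3.7, 0, 0, 0, -0.061, 1],
    [-13, 3.7, 0, 0, 0, -0.061, 1],
    [-13, 3.7, 0, 0, 0, -0.061, 1],
    [-12, 3.7, 0, 0, 0, -0.061, 1],
    [0, 0, -40, 0, 0, 0, 1],
    [0, 0, -40, 0, 0, 0, 1],
    [0, 0, -40, 0, 0, 0, 1],
    [0, 0, -40, 0, 0, 0, 1],
    [0, 0, -20, 0, 0, 0, 1],
    [0, 0, 0, 0, 0, 0, 1],
    [0, 0, 0, 0, 0, 0, 1]
  ]
}}

```text
clock: 9.1
tool_pos: [0.4869, -0.3162, 0.1256]
eef_rot: [0.604, 0.797, 0.0, 0.0]
contact_force: [-0.2, 0.5, 0.8]
opening: 0.009
finger_force: 0.0
```

```bash
cat > pf.py <<'E'
from h import *
A=np.array([.5281,-.3403]); b=np.radians(-74.55); X=np.array([np.cos(b),np.sin(b)]); Y=np.array([-X[1],X[0]])
s=r.get_state(); d=(s['tool_pos'][:2]-A)*1000; e=s['eef_rot']
print('pipe frame',np.round([d@X,d@Y],1),'z',s['tool_pos'][2],'tool y deg',2*np.degrees(np.arctan2(e[1],e[0]))-90,'want',15.45)
prev=d
for th in np.linspace(0,np.pi/2,10):
    ro=30+10*th/(np.pi/2); c,q=np.cos(th),np.sin(th)
    p=np.array([-ro*c-7*q-9, ro*q-7*c-17.5]); w=p[0]*X+p[1]*Y
    print(round(np.degrees(th)),np.round(p,1),'delta',np.round(w-prev,1)); prev=w
E
python3 pf.py
```

```text
pipe frame [-34.2 -33.3] z 0.12563332259793736 tool y deg 15.668936977104153 want 15.45
0 [-39.  -24.5] delta [7.2 6.9]
10 [-40.9 -19. ] delta [4.8 3.3]
20 [-41.7 -13.1] delta [5.5 2.4]
30 [-41.4  -6.9] delta [6.  1.3]
40 [-39.9  -0.7] delta [6.3 0.2]
50 [-37.2   5.2] delta [ 6.5 -1. ]
60 [-33.4  10.8] delta [ 6.3 -2.2]
70 [-28.5  15.6] delta [ 6.  -3.4]
80 [-22.6  19.6] delta [ 5.4 -4.6]
90 [-16.   22.5] delta [ 4.6 -5.6]
```

Call:
{"name": "step_arm", "arguments": {
  "series": [
    [0, 0, -25, 0, 0, 0, 1],
    [0, 0, -20, 0, 0, 0, 1],
    [0, 0, -15, 0, 0, 0, 1],
    [0, 0, -10, 0, 0, 0, 1],
    [0, 0, -6, 0, 0, 0, 1],
    [0, 0, 0, 0, 0, 0, 1],
    [0, 0, 0, 0, 0, 0, 1]
  ]
}}

```text
clock: 9.8
tool_pos: [0.487, -0.3167, 0.0493]
eef_rot: [0.604, 0.797, 0.0, 0.001]
contact_force: [-0.3, -0.6, 1.0]
opening: 0.004
finger_force: 0.0
```

Call:
{"name": "step_arm", "arguments": {
  "series": [
    [3.6, 3.5, 0, 0, 0, 0, 1],
    [3.6, 3.4, 0, 0, 0, 0, 1],
    [2.4, 1.6, 0, 0, 0, 0, 1],
    [2.4, 1.6, 0, 0, 0, 0, 1],
    [0, 0, 0, 0, 0, 0, 1]
  ]
}}

```text
clock: 10.3
tool_pos: [0.4986, -0.3064, 0.0488]
eef_rot: [0.604, 0.797, -0.0, 0.0]
contact_force: [0.4, -0.2, 0.4]
opening: 0.006
finger_force: 0.3
```

Call:
{"name": "step_arm", "arguments": {
  "series": [
    [2.8, 1.2, 0, 0, 0, 0, 1],
    [2.7, 1.2, 0, 0, 0, 0, 1],
    [3, 0.7, 0, 0, 0, 0, 1],
    [3, 0.6, 0, 0, 0, 0, 1],
    [0, 0, 0, 0, 0, 0, 1]
  ]
}}

```text
clock: 10.8
tool_pos: [0.5106, -0.3025, 0.0487]
eef_rot: [0.604, 0.797, 0.0, 0.0]
contact_force: [-2.7, -1.7, 0.5]
opening: 0.004
finger_force: 1.0
```

```bash
python3 pf.py|head -1; python3 - <<'E'
from h import *
im,_=shot('wrist','w4'); cv2.imwrite('pics/w4c.png',im[150:384])
E
```

```text
pipe frame [-41.1  -6.8] z 0.04865830880381364 tool y deg 15.660193316148167 want 15.45
```

Call:
{"name": "step_arm", "arguments": {
  "series": [
    [2.1, 1.6, 0, 0, 0, 0, 1],
    [3, 0.6, 0, 0, 0, 0, 1],
    [3, 0.6, 0, 0, 0, 0, 1],
    [3.1, -0.2, 0, 0, 0, 0, 1],
    [3.1, -0.2, 0, 0, 0, 0, 1],
    [3, -0.7, 0, 0, 0, 0, 1],
    [3, -0.7, 0, 0, 0, 0, 1],
    [0, 0, 0, 0, 0, 0, 1]
  ]
}}

```text
clock: 11.65
tool_pos: [0.5313, -0.3013, 0.0487]
eef_rot: [0.604, 0.797, 0.0, 0.0]
contact_force: [-3.1, 0.2, -0.9]
opening: 0.001
finger_force: 0.8
```

Call:
{"name": "step_arm", "arguments": {
  "series": [
    [3.1, -1.1, 0, 0, 0, 0, 1],
    [3.1, -1.1, 0, 0, 0, 0, 1],
    [2.9, -1.7, 0, 0, 0, 0, 1],
    [2.9, -1.7, 0, 0, 0, 0, 1],
    [0, 0, 0, 0, 0, 0, 1]
  ]
}}

```text
clock: 12.15
tool_pos: [0.5434, -0.3073, 0.0488]
eef_rot: [0.604, 0.797, 0.0, 0.001]
contact_force: [-1.9, 0.9, 0.0]
opening: 0.003
finger_force: 0.6
```

```bash
python3 pf.py|head -1; python3 - <<'E'
from h import *
im,_=shot('scene','s5'); cv2.imwrite('pics/s5c.png',cv2.resize(im[170:320,260:460],None,fx=3,fy=3))
E
```

```text
pipe frame [-27.7  23.5] z 0.04876840706187706 tool y deg 15.65272057045361 want 15.45
```

View pics/s5c.png

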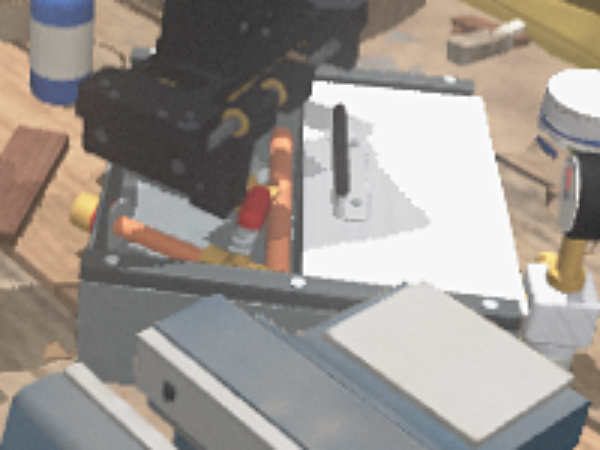

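The scene crop shows the red sleeve at (255,210) now pointing across the box, so it is following the fingers. I'll continue to the stop.

Call:
{"name": "step_arm", "arguments": {
  "series": [
    [2.4, -2.4, 0, 0, 0, 0, 1],
    [2.4, -2.4, 0, 0, 0, 0, 1],
    [1.9, -2.8, 0, 0, 0, 0, 1],
    [0, 0, 0, 0, 0, 0, 1]
  ]
}}

```text
clock: 12.6
tool_pos: [0.5497, -0.3154, 0.0488]
eef_rot: [0.604, 0.797, 0.0, 0.001]
contact_force: [-1.0, 0.8, 0.7]
opening: 0.006
finger_force: 0.5
```

Call:
{"name": "step_arm", "arguments": {
  "series": [
    [1, -2, 0, 0, 0, 0, 1],
    [0.7, -2, 0, 0, 0, 0, 1],
    [0, 0, 0, 0, 0, 0, 1]
  ]
}}

```text
clock: 12.9
tool_pos: [0.5502, -0.316, 0.0486]
eef_rot: [0.604, 0.797, 0.001, -0.002]
contact_force: [-4.5, 7.4, 3.9]
opening: 0.007
finger_force: 3.6
```

```bash
python3 pf.py|head -1
```

```text
pipe frame [-17.5  27.8] z 0.04864416474495401 tool y deg 15.725110897171973 want 15.45
```

Call:
{"name": "step_arm", "arguments": {
  "series": [
    [0.3, -1, 0, 0, 0, 0, 1],
    [0, 0, 0, 0, 0, 0, 1]
  ]
}}

```text
clock: 13.1
tool_pos: [0.5502, -0.3161, 0.0486]
eef_rot: [0.604, 0.797, 0.001, -0.003]
contact_force: [-4.6, 8.6, 4.5]
opening: 0.003
finger_force: 4.4
```

Call:
{"name": "step_arm", "arguments": {
  "series": [
    [-2, 6, 0, 0, 0, 0, 1],
    [-2, 6, 0, 0, 0, 0, 1],
    [0, 2, 10, 0, 0, 0, 1],
    [0, 0, 30, 0, 0, 0, 1],
    [0, 0, 40, 0, 0, 0, 1],
    [0, 0, 40, 0, 0, 0.061, 1],
    [0, 0, 40, 0, 0, 0.061, 1],
    [8, -9, 40, 0, 0, 0.061, 1],
    [8, -9, 30, 0, 0, 0.061, 1],
    [9, -9, 25, 0, 0, 0.061, 1],
    [9, -9, 0, 0, 0, 0.061, 1],
    [9, -9, 0, 0, 0, 0.061, 1],
    [0, 0, 0, 0, 0, 0.061, 1],
    [0, 0, 0, 0, 0, 0, 1],
    [0, 0, 0, 0, 0, 0, 1],
    [0, 0, 0, 0, 0, 0, 1]
  ]
}}

```text
clock: 14.7
tool_pos: [0.5901, -0.3508, 0.3042]
eef_rot: [0.394, 0.919, -0.0, 0.0]
contact_force: [-0.1, 0.0, -0.5]
opening: 0.01
finger_force: 0.0
```

```bash
python3 - <<'E'
from h import *
im2,_=shot('wrist','w6')
s=r.get_state(); print(s['tool_pos'],s['eef_rot'])
im,W=cloud('w6'); a=np.radians(-46.35);B=(W[...,:2]-[.5769,-.3355]);bx=B@[np.cos(a),np.sin(a)]; by=B@[-np.sin(a),np.cos(a)]
h=cv2.cvtColor(im,cv2.COLOR_BGR2HSV)
for n,m in dict(red=((h[...,0]<6)|(h[...,0]>174)),blue=(h[...,0]>100)&(h[...,0]<125)).items():
    m=m&(h[...,1]>150)&(h[...,2]>60)&(abs(bx)<.15)&(abs(by)<.12)&(W[...,2]>.04)&(W[...,2]<.07)
    print(n,m.sum(),cv2.minAreaRect((np.stack([bx[m],by[m]],-1)*1000).astype(np.float32)))
k=(W[...,2]>.088)&(W[...,2]<.105)&(abs(bx)<.1)&(abs(by)<.06)
print(cv2.minAreaRect((np.stack([bx[k],by[k]],-1)*1000).astype(np.float32)))
E
```

```text
[ 0.59010261 -0.35069744  0.30407381] [ 3.94203864e-01  9.19022998e-01 -7.19232964e-05  1.94648207e-04]
red 279 ((-53.94196701049805, -10.995766639709473), (97.6452407836914, 28.682022094726562), 1.4955154657363892)
blue 280 ((-74.57814025878906, 65.0816650390625), (11.672605514526367, 69.3104248046875), 61.73270797729492)
((17.30207061767578, -0.9248542785644531), (86.89562225341797, 6.944125175476074), 89.80215454101562)
```

View pics/w6.png

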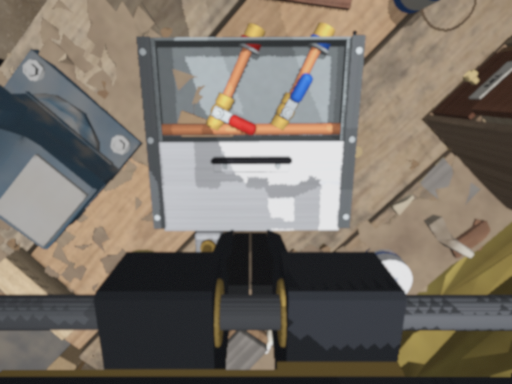

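The view shows the red sleeve at (238,122), now square across its pipe, and the blue sleeve unmoved at (300,92). I'll check the angle, then close the cover.

```bash
python3 - <<'E'
from h import *
for f in('w3','w6'):
    im,W=cloud(f); a=np.radians(-46.35);B=(W[...,:2]-[.5769,-.3355])*1000;bx=B@[np.cos(a),np.sin(a)]; by=B@[-np.sin(a),np.cos(a)]
    h=cv2.cvtColor(im,cv2.COLOR_BGR2HSV)
    for n,m,c in (('red',(h[...,0]<6)|(h[...,0]>174),(-30,-38.6)),('blue',(h[...,0]>100)&(h[...,0]<125),(-30,41))):
        m=(m&(h[...,1]>150)&(h[...,2]>60)&(np.hypot(bx-c[0],by-c[1])<56)&(W[...,2]>.052)&(W[...,2]<.064)).astype(np.uint8)
        m=m.astype(bool)
        q=np.stack([bx[m],by[m]],-1).astype(np.float32); R=cv2.minAreaRect(q); v=q.mean(0)-c; vx,vy,_,_=cv2.fitLine(q,cv2.DIST_HUBER,0,.01,.01).ravel()
        print(f,n,R,'from axis',np.degrees(np.arctan2(v[1],-v[0])),'line',np.degrees(np.arctan2(vy,-vx)))
s=r.get_state()
B=(s['tool_pos'][:2]-[.5769,-.3355])*1000; print(B@[np.cos(a),np.sin(a)],B@[-np.sin(a),np.cos(a)])
E
```

```text
w3 red ((-57.64104461669922, -24.1148738861084), (11.807343482971191, 30.884721755981445), 61.77526092529297) from axis 27.90654887533994 line -151.98448
w3 blue ((-57.155113220214844, 55.71257781982422), (11.673410415649414, 30.16634750366211), 61.33565902709961) from axis 28.437676926955778 line -151.23349
w6 red ((-16.119285583496094, -10.123088836669922), (30.40151596069336, 12.59427261352539), 63.73298263549805) from axis 115.78407114204619 line 116.16575
w6 blue ((-57.294654846191406, 55.78819274902344), (11.672605514526367, 30.063125610351562), 61.73270797729492) from axis 28.313437659065503 line -150.34738
20.109520246868428 -0.9370427754780797
```

Call:
{"name": "step_arm", "arguments": {
  "series": [
    [8, -8, -10, 0, 0, 0, 1],
    [8, -8, -40, 0, 0, 0, 1],
    [0, 0, -40, 0, 0, 0, 1],
    [0, 0, -40, 0, 0, 0, 1],
    [0, 0, -40, 0, 0, 0, 1],
    [0, 0, -30, 0, 0, 0, 1],
    [0, 0, -17, 0, 0, 0, 1],
    [0, 0, 0, 0, 0, 0, 1],
    [-4, 4.2, 0, 0, 0, 0, 1],
    [-4, 4.2, 0, 0, 0, 0, 1],
    [-4, 4.2, 0, 0, 0, 0, 1],
    [-4, 4.2, 0, 0, 0, 0, 1]
  ]
}}

```text
clock: 15.95
tool_pos: [0.5914, -0.3507, 0.0887]
eef_rot: [0.394, 0.919, -0.0, 0.002]
contact_force: [2.8, -2.7, 2.2]
opening: -0.001
finger_force: 1.4
```

Call:
{"name": "step_arm", "arguments": {
  "series": [
    [-5.5, 5.8, 0, 0, 0, 0, 1],
    [-5.5, 5.8, 0, 0, 0, 0, 1],
    [-5.5, 5.8, 0, 0, 0, 0, 1],
    [-5.5, 5.8, 0, 0, 0, 0, 1],
    [-5.5, 5.8, 0, 0, 0, 0, 1],
    [-5.5, 5.8, 0, 0, 0, 0, 1],
    [-5.5, 5.8, 0, 0, 0, 0, 1],
    [-5.5, 5.8, 0, 0, 0, 0, 1],
    [-5.5, 5.8, 0, 0, 0, 0, 1]
  ]
}}

```text
clock: 16.85
tool_pos: [0.54, -0.2974, 0.0867]
eef_rot: [0.394, 0.919, -0.0, -0.0]
contact_force: [1.4, -2.6, 1.6]
opening: 0.005
finger_force: 1.4
```

Call:
{"name": "step_arm", "arguments": {
  "series": [
    [-4, 4.2, 0, 0, 0, 0, 1],
    [-4, 4.2, 0, 0, 0, 0, 1],
    [-2.1, 2.2, 0, 0, 0, 0, 1],
    [-2.1, 2.2, 0, 0, 0, 0, 1],
    [-1.4, 1.5, 0, 0, 0, 0, 1],
    [0, 0, 0, 0, 0, 0, 1]
  ]
}}

```text
clock: 17.45
tool_pos: [0.5266, -0.2834, 0.0866]
eef_rot: [0.394, 0.919, -0.0, -0.0]
contact_force: [0.8, -1.7, 1.1]
opening: 0.008
finger_force: 0.9
```

Call:
{"name": "step_arm", "arguments": {
  "series": [
    [-1.4, 1.5, 0, 0, 0, 0, 1],
    [-1.4, 1.5, 0, 0, 0, 0, 1],
    [0, 0, 0, 0, 0, 0, 1]
  ]
}}

```text
clock: 17.75
tool_pos: [0.5266, -0.2833, 0.0868]
eef_rot: [0.394, 0.919, -0.001, 0.003]
contact_force: [6.0, -7.0, -4.6]
opening: 0.004
finger_force: 4.6
```

Call:
{"name": "step_arm", "arguments": {
  "series": [
    [-1, 1, 0, 0, 0, 0, 1],
    [-1, 1, 0, 0, 0, 0, 1],
    [0, 0, 0, 0, 0, 0, 1]
  ]
}}

```text
clock: 18.05
tool_pos: [0.5265, -0.2832, 0.087]
eef_rot: [0.395, 0.919, -0.001, 0.006]
contact_force: [9.2, -10.7, -9.3]
opening: 0.001
finger_force: 7.0
```

Call:
{"name": "step_arm", "arguments": {
  "series": [
    [5, -5.2, 0, 0, 0, 0, 1],
    [5, -5.2, 0, 0, 0, 0, 1],
    [0, 0, 30, 0, 0, 0, 1],
    [0, 0, 40, 0, 0, 0, 1],
    [0, 0, 40, 0, 0, 0, 1],
    [-25, 26, 40, 0, 0, 0, 1],
    [-25, 26, 0, 0, 0, 0, 1],
    [0, 0, 0, 0, 0, 0, 1],
    [0, 0, 0, 0, 0, 0, 1],
    [0, 0, 0, 0, 0, 0, 1]
  ]
}}

```text
clock: 19.05
tool_pos: [0.4844, -0.2391, 0.2335]
eef_rot: [0.394, 0.919, 0.0, -0.0]
contact_force: [0.8, -0.4, 0.6]
opening: 0.004
finger_force: 0.0
```

```bash
python3 - <<'E'
from h import *
shot('wrist','w7'); s=r.get_state(); print(s['tool_pos'])
for f in ('w1','w7'):
    im,W=cloud(f); a=np.radians(-46.35);B=(W[...,:2]-[.5769,-.3355])*1000;bx=B@[np.cos(a),np.sin(a)]; by=B@[-np.sin(a),np.cos(a)]
    k=(W[...,2]>.088)&(W[...,2]<.105)&(abs(bx)<100)&(abs(by)<60)&(im.max(-1)<70)
    print(f,k.sum(),cv2.minAreaRect(np.stack([bx[k],by[k]],-1).astype(np.float32)), np.median(bx[k]))
    # front rail outer edge at top
    e=(W[...,2]>.068)&(W[...,2]<.09)&(abs(by)<40)&(bx<-70); print(np.percentile(bx[e],[1,5]),np.percentile(W[e][:,2],[5,50,95]))
E
```

```text
[ 0.48449757 -0.23930944  0.23335806]
w1 526 ((-88.60255432128906, -0.7234878540039062), (82.47264099121094, 5.231875419616699), 89.85186004638672) -88.76214747349587
[-108.1560275  -107.09033413] [0.06916236 0.07396747 0.08239429]
w7 534 ((-89.15423583984375, -0.7747535705566406), (83.03327941894531, 5.668642520904541), 89.83770751953125) -89.83807013423223
[-108.38860391 -107.29522965] [0.06887003 0.07385623 0.08326715]
```

View pics/w7.png

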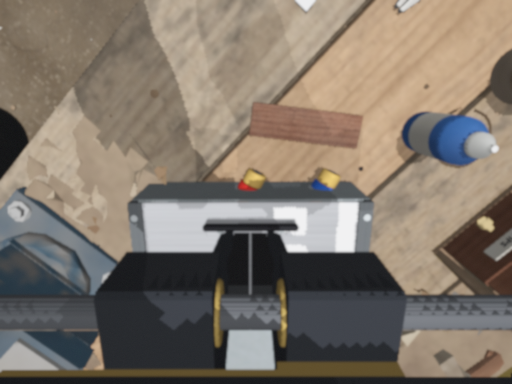

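The view shows the cover closed, with its lip at (250,226) about 106 mm from the open position. The bystanders are where they were, so I'm handing in.

```bash
python3 -c "
from plant import r
print(r.finish_job())"
```

```text
the job is handed in; nothing more can be done
None
```

The job is handed in at about 19 s: cover slid fully open, red handle turned clockwise onto its stop (about 88° measured), cover slid back to its closed stop; the blue handle measured unmoved, nothing lying around was seen to shift, and no verdict was returned.

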